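# Pop a snug button cap off a control box with a cap puller

## Task

Take the cap puller off its stand and use it to pull the yellow button cap straight up out of the control box: work the fork gently in under the cap's head, without jamming it against the box or the cap, and pull until the cap pops out. Carry the cap on the fork to the green tray, lower it in until it stands on the tray's floor, draw the fork out, and stand the puller upright on the bare worktop. Do not touch the caps with the gripper, and leave the grey cap seated and the timer and tape roll where they are.

Things in the scene. Friction and masses are not known exactly. Their poses are not given: they have to be found in the camera images.
- puller: C-shaped steel cap puller with a blue handle, loose, 0.14 kg, hanging by its bridge on the stand's tongue. Origin on the axis of fork slot and handle; z up, x the way the fork points. A leg at the back (x -41 to -27 mm, 24 mm wide) carries the bridge (z 44 to 52 mm, x up to 12 mm) and below it the fork; a cap's head fits in between. Firmly held, it does not slip below 24 N
- puller_handle (a point): centre of the handle, 82 mm above the puller's origin. Handle 28 mm (puller's x) by 16 mm (puller's y), z 52 to 112 mm above the origin; best gripped firmly across its 16 mm (60 N or more). The fork is a flat black plate 4.5 mm thick, x -44 to +25 mm, 37 mm wide, the lowest part. Its slot is 21 mm wide, open to +x
- stand: fixed stand. Origin on the worktop; its x is the way the hanging puller's fork points. A level tongue, 16 mm wide, z 62 to 70 mm, reaches from x = -22 mm to a post at x = 32 to 44 mm, on a base (x 20 to 80 mm, 44 mm wide). The puller hangs with its origin 26 mm above this origin: lift it 5 to 20 mm, then draw it back 60 mm (towards -x) to clear the tongue
- puller_stop (a point): closed end of the fork's slot as seen from above, 8.5 mm behind the puller's axis, at the bridge's underside (44 mm above the origin). When a stem touches the slot's end, its axis is the puller's. The fork is height-adjustable and stiffly set (it holds 60 N): its underside is level with the puller's origin or up to 20 mm below it, differently each time, and this is NOT in any reading
- yellow_cap: yellow mushroom button cap, loose, 0.03 kg, snapped upright into either of the box's two sockets. Origin: centre of its foot; z up along its axis. Stem 17 mm in diameter, z 0 to 29 mm, foot tapered to 12 mm, grooved at z 8 to 18 mm where spring balls hold it; head 40 mm in diameter, z 29 to 39 mm. Once out it rests by its head on the fork; its foot then hangs 24.5 mm below the fork's underside
- yellow_cap_rim (a point): point on the yellow cap's axis at the underside of its head. Seated, it is 6.5 mm above the box's panel: the 4.5 mm fork passes with 2 mm to spare in all. Pulled slowly (20 mm/s) it yields at about 8 to 14 N, more when pulled fast; it snaps loose after about 5 mm and is clear of the socket after 22 mm
- grey_cap: the same cap in grey, seated in the other socket, 90 mm from the yellow one
- control_box: white control box, fixed, 150 (x) x 200 (y) x 50 mm. Origin: centre of its underside; its front is -x. Flat sprung panel at z = 50 mm, gives at most 1 mm, at 8 N; sockets 22.5 mm deep at x = -8, y = +45 and -45 mm. A display strip at x 37 to 73 mm rises 16 mm above the panel; The puller may press on the box with up to 15 N, on a cap with up to 24 N
- tray: green open tray, fixed, 150 (x) x 130 (y) mm outside, rim 12 mm high, walls and floor 5 mm thick. Origin: centre of its underside
- timer: white bench timer, 66 x 66 x 18 mm, loose bystander, origin at its underside
- tape_roll: green roll of tape, 60 mm in diameter, 19 mm high, loose bystander, origin at its underside
There are look-alikes about, which are no part of the job. What is shaped like the stand but purple or red is not meant.

How it is judged:
By the outcome, as a careful person would: the job done as asked, in the order asked, and still so for the second after the job is handed in, with the robot touching nothing.
It also fails if it takes over 72 s, if anything falls off the work surface, if the arm or the gripper's body presses on something with over 40 N, if the wrist force passes 120 N, or if a joint passes its speed limit or range.

## Robot

A 6-joint arm with a two-finger parallel gripper is mounted at the origin on a cart in front of the work surface, level with it; the furniture and walls round the work are solid. World frame = base frame: x ahead of the robot, y to its left, z up, the work surface at z = 0. Lengths are in m, angles in rad, forces in N, time in s.
With the tool pointing down it reaches from about 0.225 to 0.875 m from the base axis. Payload 3.4 kg.
Tool frame: the origin (TCP) lies on the centre line of the jaws, within the pads' length; the fingertips stand 11 mm ahead of it and the grasp point (between the pads) lies 8 mm behind it; z points along the fingers, y is the line along which they close (so a half turn about z gives the same grasp; the last joint's range is limited). The gripper opens to 85 mm and grips with 20 to 120 N. Pads are 22 mm wide; open, the fingers measure 114 mm over their backs; the gripper's body (76 mm by 85 mm) begins 54 mm behind the grasp point. The pads swing forward as they close: fully open they stand 13 mm farther back than shut.
Start: joints at [1.065, 0.276, 1.505, -0, 1.361, -0.121], TCP at [0.216, 0.533, 0.205] pointing down, gripper open.
Joint ranges: [-2.89, 2.89], [-0.75, 2.08], [0.22, 2.7], [-1.18, 4.32], [0.11, 2.71], [-2.7, 2.7]. Speed limits (rad/s): [2.57, 2.57, 3.14, 3.14, 3.14, 3.14].

## Interface

Orientations are given as a unit quaternion [w, x, y, z].
In Python, from rig import manip, eyes, job gives the robot as it stands.
- The arm moves only by the tool drive_tool, never from a script. Its argument "rows" is a list of rows, each a list of 3 entries, a list of its own where there are three numbers: the turn, a rotation vector about the world's x, y, z in rad, then the shift along the world's x, y, z in cm, then the finger opening in cm, from 0 to 8.54. A call has 1 to 8 rows; each row shifts and turns the commanded pose from where the row before left it; what a row does not reach is not made up. A row lasts 1/8 s, in which the tool goes at most 62.5 mm and 10.7 degrees, less where a joint would pass 70% of its speed; a pose out of reach is approached as far as the arm can. A call is refused whole if a number of a shift passes 6.25 or a number of a turn 0.188, either way. A call with a gripper value outside its range is refused whole. The fingers move at their own pace and stop on an object; "force" is the grip in N (left out, the last holds). Time passes only in rows, so rows that do not move let the fingers close. It gives the time, the measured TCP pose, the force, the opening and the grip force at its end, in the units of the state.
- manip.get_state(): the state, without advancing time (a new reading comes with each control period).
- eyes.get_image(name): name is "scene" or "side" or "wrist"; returns the picture (480x640x3 uint8, red, green, blue); there is no depth.
- eyes.get_calibration(name): a dict with "camera_matrix" (3x3 intrinsics, pixels), "view" (4x4, takes a point from world to camera coordinates). Camera axes: x right, y up, looking along -z (the intrinsics and any distortion apply to the point x, -y, -z); pixel columns grow to the right and rows downward; lengths in m; the calibration is good to about 2 mm. A picture is of the moment at which its call begins: read the wrist's pose just before it. get_calibration takes no time and is no camera call; for the wrist camera it gives the pose at the moment of the call.
- job.sign_off(): hands the job in; it is judged then, once.
The state is a dict: "clock": time; "qpos": joint angles; "qd": joint speeds; "effort": joint torques, N m; "position": TCP position; "ee_rot": TCP orientation; "contact_force": force on the tool from outside, world axes, zero at the start; "moment": the same for the moment, N m; "width": finger opening in m; "gripper_force": force on a finger pad.
Only numpy, scipy, OpenCV 4.12 (cv2) and the standard library are available. Lean on these libraries where they do the work, as an engineer would, in place of code of your own. Each camera call takes 0.05 s, during which the arm holds its last target. There are 200 camera calls.

## Working session

There is one attempt and no reset: what is moved stays moved. The work goes in short steps, Python scripts to look and compute and a tool call to move; the robot and the scene stay as the last step left them, time stands still between calls to the robot, and variables do not carry over. Pictures are saved under pics/ and viewed, at most 10 in all, crops included, and the job is handed in when it is done.

Besides the shell and the picture viewer there is one more tool, called by a JSON object that holds its "op" and its "data". drive_tool: Moves the arm, as the interface text tells. Its arguments: {"type":"object","properties":{"rows":{"type":"array"},"force":{"type":"number"}},"required":["rows"]}

```bash
mkdir -p pics; ls; python3 - <<'E'
from rig import manip, eyes
import cv2,numpy as np
s=manip.get_state();print(s)
for n in ["scene","side"]:
    im=eyes.get_image(n);cv2.imwrite(f"pics/{n}0.png",im[:,:,::-1])
    c=eyes.get_calibration(n);print(n,c)
print(eyes.get_calibration("wrist"))
E
```

```text
pics
{'clock': 0.0, 'qpos': array([ 1.06502884e+00,  2.76601023e-01,  1.50615366e+00,  8.22276422e-07,
        1.36070425e+00, -1.20997563e-01]), 'qd': array([ 0.00096991,  0.00079859, -0.00045322, -0.00069918,  0.0002815 ,
       -0.00080969]), 'effort': array([-6.65009775e-04, -4.16761422e+01, -2.45811421e+01, -5.23907038e-04,
        1.09720029e-02, -1.65887775e-05]), 'position': array([0.2155401 , 0.53243883, 0.20432815]), 'ee_rot': array([-2.88050014e-04,  1.91200398e-01,  9.81550578e-01, -8.87571366e-04]), 'contact_force': array([0.57001133, 1.05675082, 0.20754371]), 'moment': array([0.00832493, 0.05499789, 0.05195637]), 'gripper_force': 0.0, 'width': 0.08549082431590992}
scene {'camera_matrix': array([[509.47830778,   0.        , 307.87352859],
       [  0.        , 509.47830778, 241.97424702],
       [  0.        ,   0.        ,   1.        ]]), 'view': array([[ 0.67039873, -0.74191428,  0.011346  , -0.34477374],
       [ 0.37599729,  0.35285672,  0.85680696, -0.28330574],
       [-0.63968084, -0.57013624,  0.51551246, -0.72047945],
       [ 0.        ,  0.        ,  0.      
[... 178 characters left out ...]
 ,   1.        ]]), 'view': array([[ 0.97328604, -0.22869426, -0.02032757, -0.50557129],
       [ 0.15333413,  0.58155245,  0.79892765, -0.17633553],
       [-0.17088862, -0.78070204,  0.60108352, -1.21281051],
       [ 0.        ,  0.        ,  0.        ,  1.        ]])}
{'camera_matrix': array([[369.60214787,   0.        , 323.0559137 ],
       [  0.        , 369.60214787, 240.70501569],
       [  0.        ,   0.        ,   1.        ]]), 'view': array([[ 0.37637308,  0.92646653, -0.00175424, -0.57382171],
       [-0.87893206,  0.3564624 , -0.31688008,  0.04021794],
       [-0.29295346,  0.12080699,  0.94846399, -0.38162616],
       [ 0.        ,  0.        ,  0.        ,  1.        ]])}
```

View pics/scene0.png

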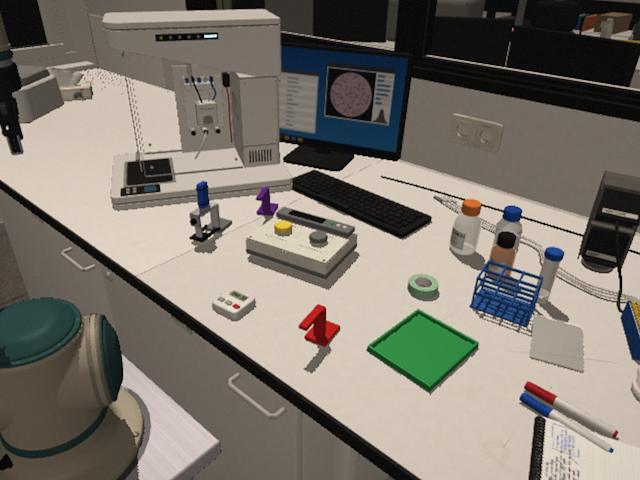

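View pics/side0.png

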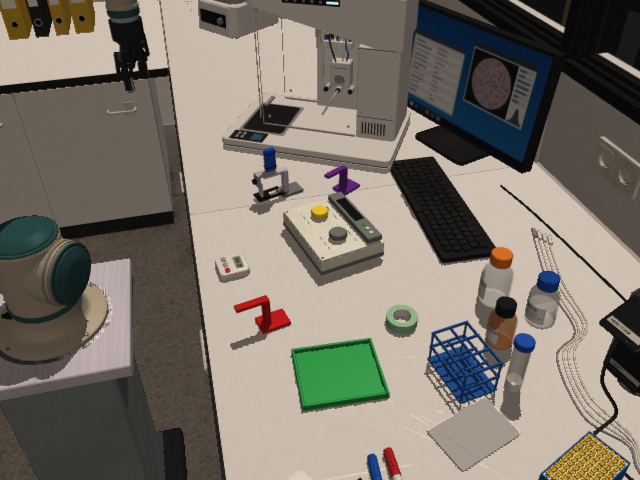

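The puller with its blue handle stands at scene (203,195) and side (270,160). The box has the yellow cap at scene (284,227) and the grey cap at (318,238). I'll enlarge these.

```bash
python3 - <<'E'
import cv2,numpy as np
a=cv2.imread("pics/scene0.png");b=cv2.imread("pics/side0.png")
A=cv2.resize(a[172:282,180:370],None,fx=4,fy=4,interpolation=3)   # 760x440
cv2.imwrite("pics/c1.png",A)
B=cv2.resize(b[140:275,240:390],None,fx=4.4,fy=4.4,interpolation=3)
cv2.imwrite("pics/c2.png",B);print(A.shape,B.shape)
E
```

```text
(440, 760, 3) (594, 660, 3)
```

View pics/c1.png

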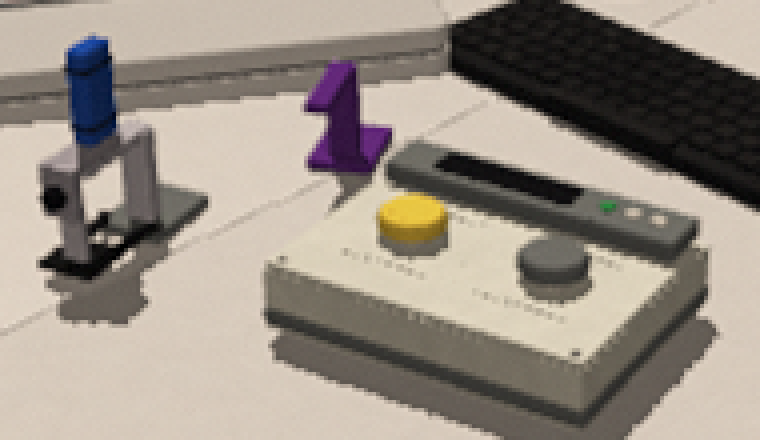

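View pics/c2.png

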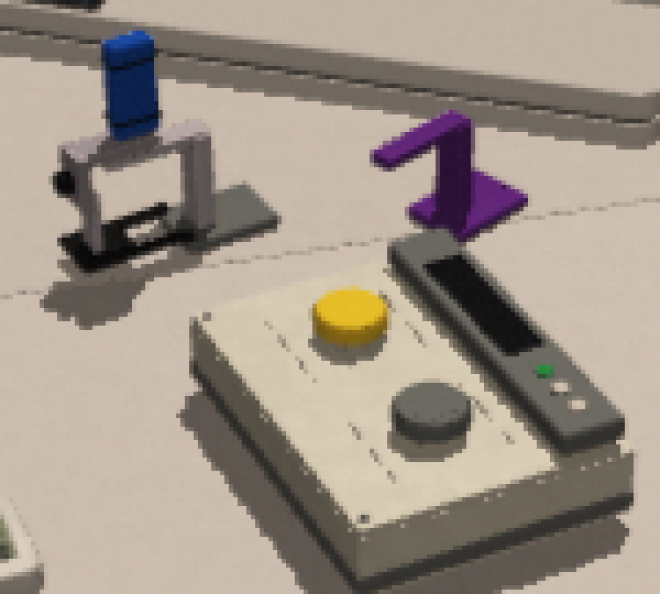

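Crop 1 and 2 show the puller's leg on the left (robot side) and its fork pointing right to the grey stand's post. The yellow cap's top is at crop 1 (412,207) and crop 2 (351,304), with the box corners clear. Triangulating.

```bash
cat > h.py <<'E'
import numpy as np
from rig import manip, eyes
from scipy.optimize import least_squares
def P(c):
    D=np.diag([1,-1,-1]); return c["camera_matrix"]@D@c["view"][:3]
def proj(p,X):
    q=p@np.append(X,1); return q[:2]/q[2]
def tri(ps,uvs):
    A=[]
    for p,(u,v) in zip(ps,uvs): A+=[u*p[2]-p[0],v*p[2]-p[1]]
    x=np.linalg.svd(np.array(A))[2][-1]; X=x[:3]/x[3]
    return X, [np.round(proj(p,X)-np.array(o),1) for p,o in zip(ps,uvs)]
def onplane(p,uv,z):
    A=np.array([uv[0]*p[2]-p[0],uv[1]*p[2]-p[1]]); return np.linalg.solve(A[:,:2],-A[:,2]*z-A[:,3])
E
python3 - <<'E'
from h import *
ps=[P(eyes.get_calibration(n)) for n in("scene","side")]
f=lambda a:(180+a[0]/4-.4,172+a[1]/4-.4); g=lambda a:(240+a[0]/4.4-.4,140+a[1]/4.4-.4)
pts=dict(htop=((88,44),(128,38)),hbot=((96,138),(135,133)),ytop=((412,207),(351,304)),gtop=((554,249),(431,396)),
 boxNL=((265,268),(192,325)),boxNR=((580,362),(362,532)),standFR=((207,200),(278,218)),bridgeend=((155,125),(210,125)),bridgeback=((42,165),(63,150)),legbot=((75,262),(97,252)))
np.set_printoptions(precision=4,suppress=True)
for k,(a,b) in pts.items(): print(k,*tri(ps,(f(a),g(b))))
for k,a,b in [("trFF",(421,312),(372,340)),("trR",(478,346),(388,396)),("trN",(430,387),(304,406)),("trL",(368,348),(292,346)),("timer",(234,303),(232,266)),("tape",(423,285),(402,317))]:
    print(k,*tri(ps,(a,b)))
E
```

```text
htop [0.4975 0.3083 0.1413] [array([-0.1, -0.2]), array([0. , 0.2])]
hbot [0.4981 0.3106 0.0806] [array([0., 0.]), array([-0., -0.])]
ytop [0.5769 0.1332 0.0709] [array([-0., -0.]), array([0., 0.])]
gtop [0.5948 0.0449 0.0725] [array([-0.2, -0.4]), array([0. , 0.3])]
boxNL [0.5006 0.1701 0.0478] [array([0.3, 0.7]), array([-0. , -0.5])]
boxNR [ 0.5441 -0.0186  0.0507] [array([0.2, 0.6]), array([-0. , -0.4])]
standFR [0.5783 0.3148 0.0073] [array([-0.1, -0.4]), array([0. , 0.3])]
bridgeend [0.5408 0.312  0.0758] [array([-0.4, -1.1]), array([0.1, 0.8])]
bridgeback [0.4569 0.3061 0.0796] [array([0.2, 0.4]), array([-0. , -0.3])]
legbot [0.4711 0.3056 0.0101] [array([0.2, 0.5]), array([-0. , -0.3])]
trFF [ 0.5881 -0.2211  0.0109] [array([-0.3, -0.9]), array([-0.1,  0.7])]
trR [ 0.577  -0.3439  0.0068] [array([0. , 0.1]), array([ 0., -0.])]
trN [ 0.4336 -0.3321  0.0106] [array([-0.1, -0.1]), array([-0. ,  0.1])]
trL [ 0.4401 -0.2043  0.0138] [array([-1. , -2.7]), array([-0.2,  1.9])]
timer [0.3643 0.0564 0.0112] [array([-0.1, -0.2]), array([0. , 0.2])]
tape [ 0.6611 -0.1811  0.0144] [array([-0.2, -0.5]), array([-0. ,  0.4])]
```

{"op": "drive_tool", "data": {"rows": [[[0, 0, 0.075], [3.4, -3.7, 0.8], 8.5], [[0, 0, 0.075], [3.4, -3.7, 0.8], 8.5], [[0, 0, 0.075], [3.4, -3.7, 0.8], 8.5], [[0, 0, 0.075], [3.4, -3.7, 0.8], 8.5], [[0, 0, 0.075], [3.4, -3.7, 0.8], 8.5], [[0, 0, 0.075], [3.4, -3.7, 0.8], 8.5], [[0, 0, 0], [0, 0, 0], 8.5]]}}

```text
clock: 0.98
position: [0.4222, 0.3087, 0.2534]
ee_rot: [0.001, -0.03, 1.0, -0.0]
contact_force: [-1.1, 0.1, 0.1]
width: 0.085
gripper_force: 0.0
```

```bash
python3 - <<'E'
from h import *
import cv2,pickle
s=manip.get_state();c=eyes.get_calibration("wrist")
im=eyes.get_image("wrist");cv2.imwrite("pics/w1.png",cv2.resize(im[:,:,::-1],(800,600),interpolation=3))
pickle.dump(c,open("w1.pkl","wb"))
print(s["position"],s["ee_rot"],s["qpos"],s["contact_force"])
E
```

```text
[0.42224683 0.30866006 0.25335142] [ 6.21516051e-04 -3.01452710e-02  9.99545274e-01 -3.47609169e-04] [ 4.99036501e-01  1.72504409e-01  1.52517813e+00 -1.19160254e-03
  1.44311549e+00 -1.13190826e+00] [-1.09811491  0.0551329   0.07778721]
```

View pics/w1.png

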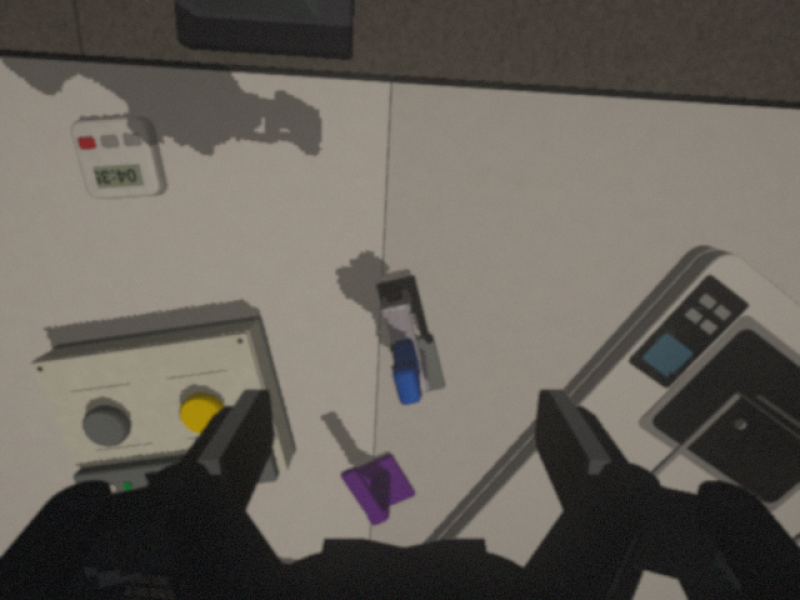

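The wrist view shows the puller at (400,340), its fork edge running down-right (positive yaw), and the box front corners at (40,368) and (240,340). Enlarging for its yaw.

```bash
python3 - <<'E'
import cv2
b=cv2.imread("pics/w1.png")
B=cv2.resize(b[265:415,360:460],None,fx=4,fy=4,interpolation=3)
cv2.imwrite("pics/c3.png",B);print(B.shape)
E
```

```text
(600, 400, 3)
```

View pics/c3.png

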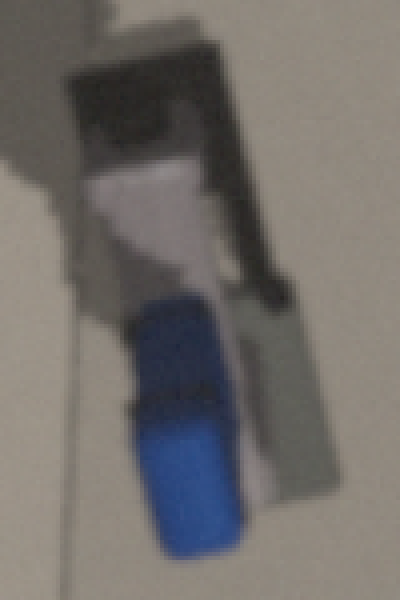

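```bash
python3 - <<'E'
from h import *
import pickle
np.set_printoptions(precision=4,suppress=True)
p=P(pickle.load(open("w1.pkl","rb")))
f=lambda x,y:((360+x/4)*.8-.1,(265+y/4)*.8-.1)
for z in(.010,.018):
    L,R,T=[onplane(p,f(*q),z) for q in((70,80),(218,45),(290,300))]
    print(z,L,R,T,"len",np.linalg.norm(T-R),"w",np.linalg.norm(R-L),"yaw",np.arctan2(*(T-R)[::-1]),"yawL",np.arctan2(-(R-L)[0],(R-L)[1]))
B1,B2,B3=[onplane(p,f(*q),z) for q,z in(((290,290),.006),((340,480),.006),((262,500),.006))]
print("base",B1,B2,B3,np.arctan2(*(B2-B1)[::-1]),np.arctan2(-(B2-B3)[0],(B2-B3)[1]))
c=[onplane(p,f(*q),.138) for q in((145,430),(233,420),(165,555),(243,540))];print("htop",c,np.mean(c,0))
g=lambda x,y:(x*.8-.1,y*.8-.1)
for n,q,z in[("boxNR",(40,368),.05),("boxNL",(240,341),.05),("NLcorner",(260,318),.05),("grey",(107,426),.0665),("yel",(201,412),.0665)]: print(n,onplane(p,g(*q),z))
E
```

```text
0.01 [0.464  0.2862] [0.4536 0.32  ] [0.5164 0.3417] len 0.0664793453199056 w 0.035410153336520006 yaw 0.3319910474288827 yawL 0.30013953376667446
0.018 [0.4616 0.2866] [0.4513 0.3197] [0.513 0.341] len 0.06519010344275651 w 0.03472344000716889 yaw 0.33199104742888336 yawL 0.300139533766674
base [0.5155 0.3419] [0.5667 0.3586] [0.5736 0.3393] 0.31593990107723613 0.3422806976517736
htop [array([0.4873, 0.3071]), array([0.4845, 0.322 ]), array([0.5114, 0.3119]), array([0.5076, 0.3254])] [0.4977 0.3166]
boxNR [ 0.5473 -0.0103]
boxNL [0.5103 0.1698]
NLcorner [0.4876 0.1881]
grey [0.5928 0.0525]
yel [0.5734 0.1376]
```

{"op": "drive_tool", "data": {"rows": [[[0, 0, 0.087], [2.5, 0.1, -2.0], 8.5], [[0, 0, 0.087], [2.5, 0.1, -2.0], 8.5], [[0, 0, 0.086], [2.5, 0.2, -2.0], 8.5], [[0, 0, 0], [0, 0, 0], 8.5]]}}

```text
clock: 1.52
position: [0.4938, 0.3155, 0.1906]
ee_rot: [-0.002, -0.162, 0.987, -0.0]
contact_force: [-0.8, 0.1, 0.0]
width: 0.0851
gripper_force: 0.0
```

```bash
python3 - <<'E'
from h import *
import cv2,pickle
s=manip.get_state();c=eyes.get_calibration("wrist")
im=eyes.get_image("wrist");cv2.imwrite("pics/w2.png",im[:,:,::-1])
pickle.dump(c,open("w2.pkl","wb"))
print(s["position"],s["ee_rot"],s["contact_force"])
p=P(c)
# where grasp-line points project
from scipy.spatial.transform import Rotation as R
r=R.from_quat(np.roll(s["ee_rot"],-1)).as_matrix()
for z in(.138,.108): 
  print(z,proj(p,np.append(s["position"][:2],z)))
# blue mask
hsv=cv2.cvtColor(im,cv2.COLOR_RGB2HSV);m=cv2.inRange(hsv,(105,120,60),(125,255,255))
m[:, :200]=0
n,l,st,ce=cv2.connectedComponentsWithStats(m);i=1+st[1:,4].argmax();print(st[i],ce[i])
cr=im[150:450,170:470,::-1];cv2.imwrite("pics/c4.png",cv2.resize(cr,(600,600),interpolation=3))
E
```

```text
[0.49383544 0.31549202 0.19061146] [-2.44829667e-03 -1.61724348e-01  9.86832850e-01 -4.08326417e-04] [-0.76438348  0.09165031  0.03467977]
0.138 [322.85436933 252.88014711]
0.108 [322.88203722 238.50582363]
[309 238  23  40 830] [319.73855422 257.31325301]
```

View pics/c4.png

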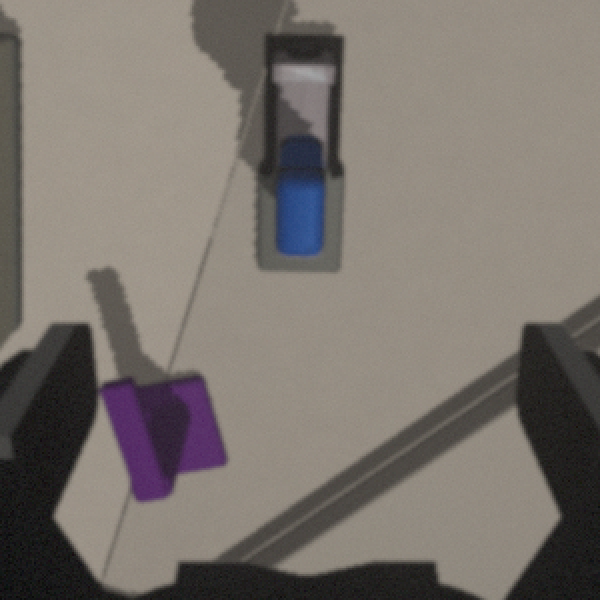

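The handle's top sits at about px (320,258), 3 mm ahead and 2 mm right of the TCP line, and its yaw is aligned. Next I descend and grip.

{"op": "drive_tool", "data": {"rows": [[[0, 0, 0], [0.3, -0.1, -3.0], 8.5], [[0, 0, 0], [0, 0, -2.6], 8.5], [[0, 0, 0], [0, 0, -2.2], 5.0], [[0, 0, 0], [0, 0, 0], 3.0], [[0, 0, 0], [0, 0, 0], 1.0], [[0, 0, 0], [0, 0, 0], 0.5], [[0, 0, 0], [0, 0, 0], 0.5], [[0, 0, 0], [0, 0, 0], 0.5]], "force": 80}}

```text
clock: 2.58
position: [0.498, 0.3141, 0.1157]
ee_rot: [0.0, -0.162, 0.987, 0.0]
contact_force: [0.2, -0.3, -0.9]
width: 0.005
gripper_force: 0.0
```

```bash
python3 - <<'E'
from h import *
import cv2
print(manip.get_state()["width"])
a=eyes.get_image("scene")[160:260,150:250,::-1];b=eyes.get_image("side")[120:220,220:320,::-1];w=eyes.get_image("wrist")[:,:,::-1]
o=np.hstack([cv2.resize(a,(400,400),interpolation=3),cv2.resize(b,(400,400),interpolation=3)])
cv2.imwrite("pics/d1.png",np.vstack([o,np.hstack([cv2.resize(w[150:480],(388,200)),np.zeros((200,412,3),np.uint8)])]))
E
```

```text
0.005001824703994219
```

View pics/d1.png

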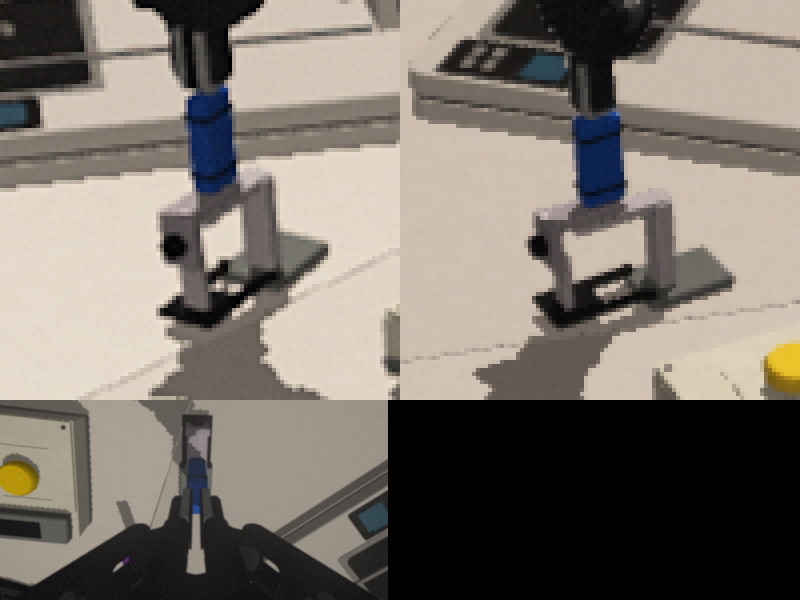

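Gripper closed on nothing: fingertips appear right at the handle's top, at about scene (202,181) and side (268,147). I'll triangulate the tips against the handle top.

```bash
python3 - <<'E'
from h import *
np.set_printoptions(precision=4,suppress=True)
ps=[P(eyes.get_calibration(n)) for n in("scene","side")]
f=lambda x,y:(150+x/4-.4,160+y/4-.4); g=lambda x,y:(220+(x-400)/4-.4,120+y/4-.4)
print("tips",*tri(ps,(f(206,87),g(592,112))))
print("htop",*tri(ps,(f(209,93),g(597,116))))
s=manip.get_state();tip=s["position"]-[0,0,.011]
for n,p,o,k in(("scene",ps[0],(150,160),0),("side",ps[1],(220,120),400)): print(n,"expected tip crop",(proj(p,tip)-o)*4+[k,0], "handle top exp",(proj(p,np.array([.498,.314,.138]))-o)*4+[k,0])
print(s["contact_force"],s["qpos"])
pw=P(eyes.get_calibration("wrist"))
for z in(.138,.105): print(proj(pw,np.append(s["position"][:2],z)))
E
```

```text
tips [0.4945 0.3051 0.1456] [array([0., 0.]), array([-0., -0.])]
htop [0.4977 0.3077 0.1406] [array([-0.1, -0.2]), array([0. , 0.1])]
scene expected tip crop [206.6353 145.7807] handle top exp [200.9439  91.6159]
side expected tip crop [597.509  162.7626] handle top exp [594.3143 113.6631]
[-0.1422 -0.3203  0.4191] [ 0.4443  0.3582  1.6154  0.0001  1.1679 -1.4516]
[322.7348 311.096 ]
[322.7862 280.1759]
```

```bash
python3 - <<'E'
from h import *
import cv2
from scipy.spatial.transform import Rotation as R
np.set_printoptions(precision=4,suppress=True)
cal={n:P(eyes.get_calibration(n)) for n in("scene","side")}
# start tips: open, pads 13mm back, +-.0425 and backs +-.057
r=R.from_quat([0.1912,0.98155,0,0]).as_matrix();t=np.array([.2155,.5324,.2043])
for n in cal:
    for yy in(-.05,.05): print(n,"start tip exp",proj(cal[n],t+r@[0,yy,-.002]),"if 40mm higher",proj(cal[n],t+r@[0,yy,-.042]))
    im=cv2.imread(f"pics/{n}0.png").max(2)
    x0,x1,y0,y1=(0,40,80,175) if n=="scene" else (95,165,20,100)
    m=im[y0:y1,x0:x1]<45
    for x in range(0,x1-x0,4):
        k=np.where(m[:,x])[0]
        if len(k): print((x+x0,k.max()+y0),end=" ")
    print()
# pads now: print small gray patch of the wrist picture round tips
w=cv2.cvtColor(eyes.get_image("wrist"),cv2.COLOR_RGB2HSV)
for v in range(236,360,8): print(v,"".join("B" if 100<h<130 and s>120 else ("#" if x<50 else ("+" if x<100 else ".")) for h,s,x in w[v,270:380:2]))
E
```

```text
scene start tip exp [ 21.7727 172.3807] if 40mm higher [ 16.0843 153.4178]
scene start tip exp [ 21.5653 155.4654] if 40mm higher [ 16.2803 137.5354]
(0, np.int64(123)) (4, np.int64(135)) (8, np.int64(137)) (12, np.int64(150)) (16, np.int64(151)) (20, np.int64(151)) 
side start tip exp [133.4231 106.4228] if 40mm higher [130.2349  91.1702]
side start tip exp [148.1017  89.4199] if 40mm higher [145.3017  74.6766]
(95, np.int64(82)) (99, np.int64(83)) (103, np.int64(81)) (107, np.int64(82)) (111, np.int64(81)) (115, np.int64(81)) (119, np.int64(81)) (123, np.int64(80)) (127, np.int64(90)) (131, np.int64(90)) (135, np.int64(79)) (139, np.int64(77)) (143, np.int64(78)) (147, np.int64(78)) (151, np.int64(77)) (155, np.int64(77)) (159, np.int64(76)) (163, np.int64(76)) 
236 ...........+..++###++++++++++++.....+++................
244 ...........+..++###++++++++++++.....+#+................
252 ..............+####++++++++++++++++++#+................
260 .............+####+++++++++++++B+++++##+...............
268 .............++++++++++++B+B++BB+B++...................
276 .............++..+++###+++++++++####+..................
284 .............++...+++BBBBBBBBBBBB++++..................
292 .............+++..++BBBBBBBBBBBBBBBB+..................
300 .............+++++++++##+BBBBB##+++++++................
308 ..........++++++++++++##BBBBBB##++++++++++++...........
316 .......+#######+++++++##BBBBBB##+++++++#######+........
324 ......+#######+++++++##+BBBBBB###+++++++#######+.......
332 .....+########+++++++##+BBBBBB+##+++++++########+......
340 ....+########++++++++##+......+##++++++++########+.....
348 ..++###############++##+......+##++################+...
356 +######################+......+######################+.
```

The start picture shows the same thing: the real fingertips stand about 40 mm higher than the reported TCP height implies, a constant offset. So I open, go 4.2 cm lower and grip again.

{"op": "drive_tool", "data": {"rows": [[[0, 0, 0], [0, 0, 0], 7.0], [[0, 0, 0], [0, 0, 0], 7.0], [[0, 0, 0], [0, 0, 0], 7.0], [[0, 0, 0], [0, 0, -1.5], 7.0], [[0, 0, 0], [0, 0, -1.5], 7.0], [[0, 0, 0], [0, 0, -1.0], 7.0], [[0, 0, 0], [0, 0, 0], 5.0]]}}

```text
clock: 3.65
position: [0.4969, 0.3135, 0.0737]
ee_rot: [-0.001, -0.162, 0.987, -0.0]
contact_force: [-0.0, 0.4, 0.9]
width: 0.0532
gripper_force: 0.0
```

{"op": "drive_tool", "data": {"rows": [[[0, 0, 0], [0, 0, 0], 3.0], [[0, 0, 0], [0, 0, 0], 1.0], [[0, 0, 0], [0, 0, 0], 0.8], [[0, 0, 0], [0, 0, 0], 0.8], [[0, 0, 0], [0, 0, 0], 0.8], [[0, 0, 0], [0, 0, 0], 0.8]], "force": 80}}

```text
clock: 4.4
position: [0.4984, 0.3143, 0.0759]
ee_rot: [0.001, -0.162, 0.987, 0.0]
contact_force: [0.4, 1.4, 4.9]
width: 0.0151
gripper_force: 78.3
```

{"op": "drive_tool", "data": {"rows": [[[0, 0, 0], [0, 0, 0.4], 0.8], [[0, 0, 0], [0, 0, 0.6], 0.8], [[0, 0, 0], [0, 0, 0.2], 0.8], [[0, 0, 0], [-1.2, -0.4, 0], 0.8], [[0, 0, 0], [-1.7, -0.56, 0], 0.8], [[0, 0, 0], [-1.9, -0.64, 0], 0.8], [[0, 0, 0], [-1.8, -0.6, 0], 0.8], [[0, 0, 0], [0, 0, 0], 0.8]]}}

```text
clock: 5.4
position: [0.4294, 0.2911, 0.087]
ee_rot: [-0.001, -0.162, 0.987, -0.0]
contact_force: [-0.3, 0.0, -0.5]
width: 0.015
gripper_force: 77.8
```

```bash
python3 - <<'E'
from h import *
import cv2
np.set_printoptions(precision=4,suppress=True)
ps=[];uv=[]
for n,(x0,x1,y0,y1) in(("scene",(130,260,140,260)),("side",(190,320,110,230))):
    im=eyes.get_image(n);cv2.imwrite(f"pics/{n}_held.png",im[:,:,::-1]);o=cv2.imread(f"pics/{n}0.png")[:,:,::-1]
    for k,i in(("old",o),("now",im)):
        h=cv2.cvtColor(np.ascontiguousarray(i),cv2.COLOR_RGB2HSV)[y0:y1,x0:x1];m=cv2.inRange(h,(108,150,50),(125,255,255))
        ys,xs=np.where(m);print(n,k,len(xs),xs.mean()+x0,ys.mean()+y0,"rows",ys.min()+y0,ys.max()+y0)
E
```

```text
scene old 218 202.32110091743118 194.16513761467888 rows 182 207
scene now 158 181.13924050632912 204.8987341772152 rows 190 217
side old 213 269.4225352112676 158.62910798122067 rows 147 171
side now 84 241.33333333333334 167.67857142857144 rows 153 176
```

{"op": "drive_tool", "data": {"rows": [[[0, 0, 0], [0, 0, 2.5], 0.8], [[0, 0, -0.03], [1.0, -2.0, 3.0], 0.8], [[0, 0, -0.04], [2.0, -3.7, 0.5], 0.8], [[0, 0, -0.04], [1.9, -3.7, 0], 0.8], [[0, 0, 0], [0, 0, 0], 0.8], [[0, 0, 0], [0, 0, 0], 0.8]]}}

```text
clock: 6.25
position: [0.4811, 0.1982, 0.147]
ee_rot: [-0.0, -0.107, 0.994, 0.0]
contact_force: [-0.5, -0.1, -1.6]
width: 0.0149
gripper_force: 78.3
```

```bash
cat > cap.py <<'E'
from h import *
import cv2
np.set_printoptions(precision=4,suppress=True)
def look(tag):
    s=manip.get_state();c=eyes.get_calibration("wrist");im=eyes.get_image("wrist");cv2.imwrite(f"pics/{tag}.png",im[:,:,::-1])
    print(s["position"],s["ee_rot"],s["contact_force"])
    h=cv2.cvtColor(im,cv2.COLOR_RGB2HSV);m=cv2.inRange(h,(20,150,60),(32,255,255))
    n,l,st,ce=cv2.connectedComponentsWithStats(m);i=1+st[1:,4].argmax();print("yellow",st[i],ce[i])
    p=P(c);cs=max(cv2.findContours((l==i).astype(np.uint8),0,1)[0],key=len)
    (u,v),ax,an=cv2.fitEllipse(cs);print("ellipse",u,v,ax,an)
    # silhouette fit: project the head (top and bottom circles) hull, match the mask bounds
    t=np.linspace(0,2*np.pi,60);obs=np.array([st[i][0],st[i][1],st[i][0]+st[i][2]-1,st[i][1]+st[i][3]-1],float)
    def pred(xy):
        q=np.array([proj(p,[xy[0]+.02*np.cos(a),xy[1]+.02*np.sin(a),z]) for z in(.0565,.0665) for a in t])
        return np.r_[q.min(0),q.max(0)]
    r=least_squares(lambda x:pred(x)-obs,onplane(p,ce[i],.062),x_scale=.01);print("cap axis",r.x,"res",r.fun)
    return s,p,im,r.x
E
python3 -c "
from cap import *
s,p,im,x=look('w3')"
```

```text
[0.4811 0.1982 0.147 ] [-0.0002 -0.107   0.9943  0.0004] [-0.4841 -0.0974 -1.6386]
yellow [ 196  312   50   45 1764] [220.8299 333.911 ]
ellipse 220.8179168701172 333.9147644042969 (44.185081481933594, 49.04608917236328) 94.4153823852539
cap axis [0.5777 0.1365] res [-2.4044 -3.201   2.4959  3.5365]
```

```bash
python3 - <<'E'
from cap import *
import pickle
from scipy.spatial.transform import Rotation as R
c=eyes.get_calibration("wrist");p=P(c)
t=np.linspace(0,2*np.pi,90)
def pred(xy,dz):
    q=np.array([proj(p,[xy[0]+.02*np.cos(a),xy[1]+.02*np.sin(a),z-dz]) for z in(.0565,.0665) for a in t]);return np.r_[q.min(0),q.max(0)]
obs=np.array([195.5,311.5,245.5,356.5])
for f in (None,.038,.041):
    g=(lambda x:pred(x[:2],x[2])-obs) if f is None else (lambda x:pred(x[:2],f)-obs)
    r=least_squares(g,[.58,.136,.02][:3 if f is None else 2],x_scale=.01);print(f,r.x,r.fun)
# same for w1: yellow, grey, box corners with dz
p1=P(pickle.load(open("w1.pkl","rb")));g=lambda x,y:(x*.8-.1,y*.8-.1)
for n,q,z in[("boxNR",(40,368),.05),("boxNL",(240,341),.05),("grey",(107,426),.0665),("yel",(201,412),.0665)]: print(n,onplane(p1,g(*q),z-.04))
# grey cap and box front edge in w3 for yaw
im=cv2.imread("pics/w3.png");h=cv2.cvtColor(im,cv2.COLOR_BGR2HSV)
print("TCP line px",proj(p,[.4811,.1982,.05]))
cv2.imwrite("pics/c5.png",cv2.resize(im[200:470,0:360],(800,600),interpolation=3))
E
```

```text
None [0.5952 0.1323 0.0258] [ 0.5126 -0.5511 -0.5302  0.5565]
0.038 [0.6036 0.1301] [ 1.5152  0.359  -1.5651 -0.4517]
0.041 [0.6056 0.1296] [ 1.7493  0.5719 -1.8063 -0.6863]
boxNR [ 0.5696 -0.0441]
boxNL [0.5286 0.1553]
grey [0.6213 0.0242]
yel [0.5996 0.1189]
TCP line px [322.2767 232.3978]
```

View pics/c5.png

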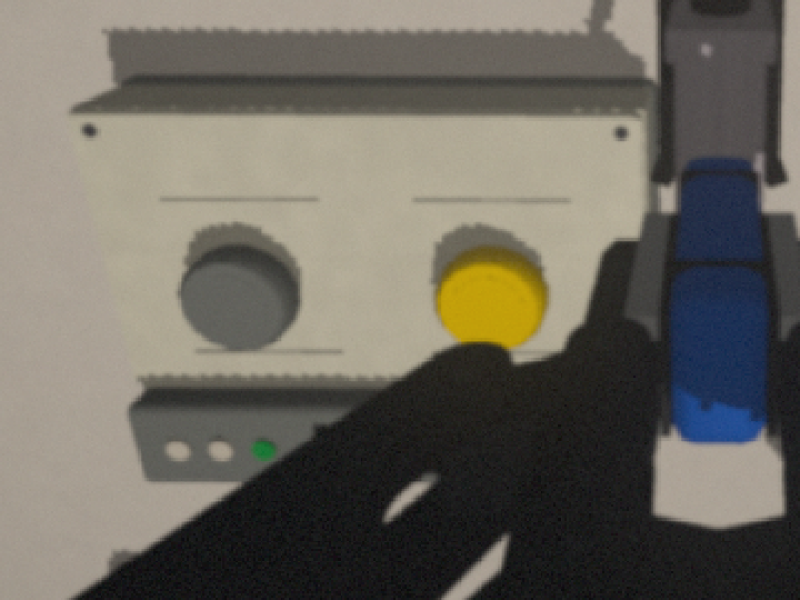

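Crop c5 shows the box front top edge from (72,110) to (648,113), grey head at x 180–300 and y 245–350, and yellow head at x 435–548, y 245 on (cut off below). The strip's top edges are at y 408 and 480. I suspect the arm's reported pose is tilted as well as high, so I'm fitting the true camera pose to the box.

```bash
cat > fit.py <<'E'
from cap import *
from scipy.spatial.transform import Rotation as R
c=eyes.get_calibration("wrist");K=c["camera_matrix"];D=np.diag([1.,-1,-1]);V=D@c["view"][:3]   # cv camera
k=800/360;ky=600/270
px=lambda x,y:np.array([(x+.5)/k-.5,(y+.5)/ky-.5+200])
t=np.linspace(0,2*np.pi,90)
def pj(X,r,T):
    q=(R.from_rotvec(r).apply(X)+T)@K.T; return q[:,:2]/q[:,2:]
def head(y): return np.array([[-.008+.02*np.cos(a),y+.02*np.sin(a),z] for z in(.0565,.0665) for a in t])
def res(v):
    r,T,ys,yb=v[:3],v[3:6],v[6],v[7]
    e=list((pj(np.array([[-.075,-.1,.05],[-.075,.1,.05],[.037,ys,.066],[.073,ys,.066]]),r,T)-[px(72,110),px(650,113),px(133,408),px(147,480)]).ravel())
    g=pj(head(-.045),r,T);e+=list(np.r_[g.min(0),g.max(0)]-np.r_[px(180,245),px(300,350)])
    y=pj(head(.045),r,T);e+=[y[:,0].min()-px(435,0)[0],y[:,1].min()-px(0,245)[1],y[:,0].max()-px(548,0)[0]]
    return np.array(e)
# initial: box pose guess in arm frame
Rb=R.from_euler("z",.21);b=np.array([.596,.092,0])
r0=(R.from_matrix(V[:,:3])*Rb).as_rotvec();T0=V[:,:3]@b+V[:,3]
s=least_squares(res,np.r_[r0,T0,-.08,0],x_scale=.05)
print("res",s.fun.round(1))
Rc=R.from_rotvec(s.x[:3]) # box->cam
# express true camera orientation error: true world(box-up) in camera vs calibrated up
up_t=Rc.apply([0,0,1]);up_c=V[:,:3]@[0,0,1.]
print("tilt rad",np.arccos(up_t@up_c),"camera height",(-Rc.inv().apply(s.x[3:6])),"calib camera",-V[:,:3].T@V[:,3])
# rotation error in arm frame, removing nothing: up_true expressed in arm frame
print("true up in arm frame",V[:,:3].T@up_t,"box x in arm frame",V[:,:3].T@Rc.apply([1,0,0]))
print("cam->yellow axis foot in arm frame", V[:,:3].T@(Rc.apply([-.008,.045,.05])+s.x[3:6]-V[:,3]))
E
python3 fit.py
```

```text
res [-0.5 -0.6 -1.9  1.8 -1.2 -0.7  1.3  1.5 -0.8 -2.1  2.8  0.8 -0.8 -0.7
  1.5]
tilt rad 0.0036240195192084558 camera height [-0.1751  0.1227  0.3202] calib camera [0.4006 0.1811 0.3163]
true up in arm frame [-0.0011  0.0034  1.    ] box x in arm frame [0.9806 0.196  0.0004]
cam->yellow axis foot in arm frame [0.58   0.1368 0.0464]
```

{"op": "drive_tool", "data": {"rows": [[[0, 0, 0], [1.6, -2.45, 0], 0.8], [[0, 0, 0], [1.6, -2.45, 0], 0.8], [[0, 0, 0], [1.6, -2.45, -0.5], 0.8], [[0, 0, 0], [0, 0, -1.0], 0.8], [[0, 0, 0], [0, 0, -0.6], 0.8], [[0, 0, 0], [0, 0, 0], 0.8], [[0, 0, 0], [0, 0, 0], 0.8]]}}

```text
clock: 7.18
position: [0.5286, 0.1253, 0.1264]
ee_rot: [0.0, -0.108, 0.994, 0.0]
contact_force: [0.1, 0.7, -2.1]
width: 0.0151
gripper_force: 78.5
```

```bash
python3 - <<'E'
from h import *
np.set_printoptions(precision=4,suppress=True)
ps=[P(eyes.get_calibration(n)) for n in("scene","side")]
f=lambda a:(180+a[0]/4-.4,172+a[1]/4-.4); g=lambda a:(240+a[0]/4.4-.4,140+a[1]/4.4-.4)
for n,a,b in[("back-y",(88,277),(82,271)),("back+y",(40,264),(58,241)),("knob",(52,197),(65,183)),("baseFR",(207,200),(278,218)),("bridgebackL",(42,165),(63,150))]: print(n,*tri(ps,(f(a),g(b))))
E
```

```text
back-y [0.4582 0.2759 0.0184] [array([0.1, 0.2]), array([-0. , -0.1])]
back+y [0.4502 0.3106 0.017 ] [array([-0., -0.]), array([0., 0.])]
knob [0.4556 0.2981 0.063 ] [array([0.1, 0.2]), array([-0. , -0.2])]
baseFR [0.5783 0.3148 0.0073] [array([-0.1, -0.4]), array([0. , 0.3])]
bridgebackL [0.4569 0.3061 0.0796] [array([0.2, 0.4]), array([-0. , -0.3])]
```

{"op": "drive_tool", "data": {"rows": [[[0, 0, 0], [0, 0, -0.2], 0.8], [[0, 0, 0], [0, 0, -0.2], 0.8], [[0, 0, 0], [0, 0, -0.1], 0.8], [[0, 0, 0], [0, 0, -0.1], 0.8], [[0, 0, 0], [0, 0, 0], 0.8]]}}

```text
clock: 7.8
position: [0.5288, 0.1244, 0.1201]
ee_rot: [-0.0, -0.107, 0.994, 0.0]
contact_force: [0.0, 0.5, -2.7]
width: 0.0148
gripper_force: 78.5
```

{"op": "drive_tool", "data": {"rows": [[[0, 0, 0], [0, 0, -0.1], 0.8], [[0, 0, 0], [0, 0, -0.1], 0.8], [[0, 0, 0], [0, 0, 0], 0.8]]}}

```text
clock: 8.18
position: [0.5288, 0.1245, 0.1181]
ee_rot: [-0.0, -0.107, 0.994, 0.0]
contact_force: [0.9, 0.0, -2.0]
width: 0.0153
gripper_force: 78.5
```

{"op": "drive_tool", "data": {"rows": [[[0, 0, 0], [0, 0, -0.1], 0.8], [[0, 0, 0], [0, 0, -0.05], 0.8], [[0, 0, 0], [0, 0, 0], 0.8]]}}

```text
clock: 8.55
position: [0.5289, 0.1245, 0.1169]
ee_rot: [0.0, -0.107, 0.994, 0.0]
contact_force: [-0.6, -0.3, -0.8]
width: 0.015
gripper_force: 78.6
```

{"op": "drive_tool", "data": {"rows": [[[0, 0, 0], [0, 0, -0.1], 0.8], [[0, 0, 0], [0, 0, 0], 0.8]]}}

```text
clock: 8.8
position: [0.529, 0.1245, 0.1163]
ee_rot: [0.0, -0.107, 0.994, 0.0]
contact_force: [-0.7, -0.2, 4.0]
width: 0.0148
gripper_force: 79.2
```

{"op": "drive_tool", "data": {"rows": [[[0, 0, 0], [0, 0, 0.1], 0.8], [[0, 0, 0], [0, 0, 0.1], 0.8], [[0, 0, 0], [0, 0, 0], 0.8]]}}

```text
clock: 9.18
position: [0.5287, 0.1245, 0.1173]
ee_rot: [-0.0, -0.107, 0.994, 0.0]
contact_force: [0.5, -0.1, -2.6]
width: 0.0149
gripper_force: 78.6
```

```bash
python3 - <<'E'
from h import *
import cv2
s=manip.get_state();print(s["position"],s["contact_force"])
a=eyes.get_image("scene")[:,:,::-1];b=eyes.get_image("side")[:,:,::-1];w=eyes.get_image("wrist")[:,:,::-1]
cv2.imwrite("pics/pa.png",a);cv2.imwrite("pics/pb.png",b);cv2.imwrite("pics/pw.png",w)
o=np.hstack([cv2.resize(a[190:265,220:320],(400,300),interpolation=3),cv2.resize(b[155:245,275:395],(400,300),interpolation=3)])
o2=cv2.resize(w[120:420,120:520],(400,300),interpolation=3)
cv2.imwrite("pics/e1.png",np.vstack([o,np.hstack([o2,cv2.resize(w[200:380,200:440],(400,300),interpolation=3)])]))
E
```

```text
[0.52873202 0.12445649 0.11730384] [ 0.45540287 -0.10067785 -2.64368595]
```

View pics/e1.png

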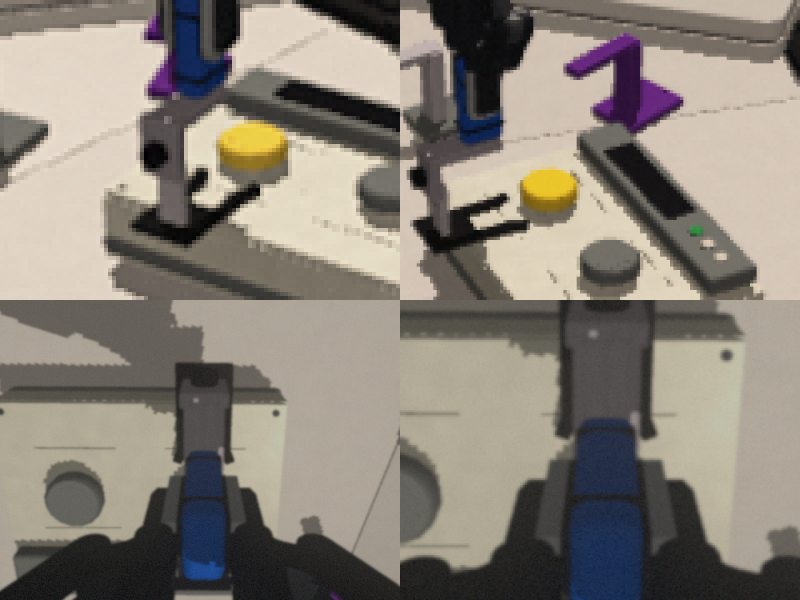

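The last picture shows the fork on the panel, pointing at the yellow cap about 10 mm short. The printed line in front of the cap spans about x 542–676 and the prongs 563–650, so there is roughly 1 mm lateral offset. I'll refine that with code.

```bash
python3 - <<'E'
import cv2,numpy as np
w=cv2.cvtColor(cv2.imread("pics/pw.png"),cv2.COLOR_BGR2GRAY).astype(int)
for v in range(264,274,1): print(v,w[v,278:302],w[v,346:370])
for v in (245,255,274,278): print("prong",v,w[v,288:312],w[v,338:362])
E
```

```text
264 [174 175 174 173 177 174 176 173 175 173 175 173 173 173 166 148 117  95
  77  56  46  51  47  44] [ 48  42  50  66 101 142 170 176 178 178 179 181 179 182 183 181 183 182
 182 183 181 184 184 183]
265 [176 173 174 176 176 176 173 175 172 171 173 174 174 171 161 140 114  97
  78  57  47  45  50  45] [ 47  49  51  66 102 141 167 178 179 178 180 179 181 182 185 181 181 184
 183 183 184 184 182 185]
266 [172 174 173 173 173 175 172 173 173 172 172 173 170 165 152 129 108  95
  79  58  47  44  48  45] [ 47  46  51  64  99 142 167 178 179 179 177 179 180 179 181 181 182 180
 182 180 184 183 182 182]
267 [174 173 175 174 173 174 170 161 162 162 159 160 160 155 136 114  98  88
  71  59  48  45  45  47] [ 51  47  50  61  95 130 159 165 169 169 172 169 170 169 171 170 169 172
 171 174 175 181 183 183]
268 [171 173 173 173 173 169 162 152 145 145 145 143 145 135 119 100  81  77
  67  55  50  49  42  47] [ 53  47  49  59  87 121 139 147 152 152 151 152 151 153 153 151 155 152
 157 165 175 181 183 182]
269 [171 172 173 173 174 170 167 158 158 155 154 154 156 147 129 105  92  79
  66  54  43 
[... 1051 characters left out ...]
73  63  55  46  43  47  51  76 118 157 176 179 179
 180 179 180 179 180 179]
prong 255 [171 173 172 173 172 172 163 138  95  58  47  48  45  48  51  62  69  82
  78  82  80  81  78  81] [ 78  82  78  78  76  69  66  52  48  49  47  58  93 138 170 180 180 179
 180 180 181 181 181 182]
prong 274 [174 173 165 145 119  96  79  56  51  40  45  47  50  46  54  62  70  81
  78  73  67  58  51  47] [ 90 111 126 129 122 105  72  52  43  48  51  47  56  81 122 158 176 183
 182 179 181 185 185 181]
prong 278 [172 173 171 163 142 104  64  53  44  50  46  46  48  44  47  59  69  64
  57  45  35  38  39  39] [ 39  47  63  88 104  95  74  54  47  49  45  50  50  46  61  98 144 169
 182 179 181 183 182 181]
```

{"op": "drive_tool", "data": {"rows": [[[0, 0, 0], [-0.02, 0.1, 0.08], 0.8], [[0, 0, 0], [0.39, 0.085, 0], 0.8], [[0, 0, 0], [0.39, 0.085, 0], 0.8], [[0, 0, 0], [0.39, 0.085, 0], 0.8], [[0, 0, 0], [0.2, 0.04, 0], 0.8], [[0, 0, 0], [0.0, 0.0, 0], 0.8]]}}

```text
clock: 10.07
position: [0.5425, 0.1284, 0.1184]
ee_rot: [-0.0, -0.107, 0.994, 0.0]
contact_force: [-0.1, -0.1, -1.1]
width: 0.0149
gripper_force: 78.6
```

{"op": "drive_tool", "data": {"rows": [[[0, 0, 0], [0.29, 0.065, 0], 0.8], [[0, 0, 0], [0.29, 0.065, 0], 0.8], [[0, 0, 0], [0.29, 0.065, 0], 0.8], [[0, 0, 0], [0.29, 0.065, 0], 0.8], [[0, 0, 0], [0.0, 0.0, 0], 0.8]]}}

```text
clock: 10.7
position: [0.5542, 0.1311, 0.1185]
ee_rot: [0.0, -0.107, 0.994, 0.0]
contact_force: [0.7, 0.4, -0.8]
width: 0.0151
gripper_force: 78.6
```

{"op": "drive_tool", "data": {"rows": [[[0, 0, 0], [0.29, 0.065, 0], 0.8], [[0, 0, 0], [0.29, 0.065, 0], 0.8], [[0, 0, 0], [0.29, 0.065, 0], 0.8], [[0, 0, 0], [0.29, 0.065, 0], 0.8], [[0, 0, 0], [0.0, 0.0, 0], 0.8]]}}

```text
clock: 11.32
position: [0.5659, 0.1337, 0.1185]
ee_rot: [0.0, -0.107, 0.994, 0.0]
contact_force: [-0.3, 0.3, -1.4]
width: 0.0149
gripper_force: 78.6
```

{"op": "drive_tool", "data": {"rows": [[[0, 0, 0], [0.25, 0.055, 0], 0.8], [[0, 0, 0], [0.25, 0.055, 0], 0.8], [[0, 0, 0], [0.25, 0.055, 0], 0.8], [[0, 0, 0], [0.15, 0.03, 0], 0.8], [[0, 0, 0], [0.0, 0.0, 0], 0.8]]}}

```text
clock: 11.95
position: [0.5747, 0.1356, 0.1185]
ee_rot: [-0.0, -0.107, 0.994, 0.0]
contact_force: [-0.1, -0.5, -2.0]
width: 0.0152
gripper_force: 78.6
```

{"op": "drive_tool", "data": {"rows": [[[0, 0, 0], [0.1, 0.02, 0], 0.8], [[0, 0, 0], [0.1, 0.02, 0], 0.8], [[0, 0, 0], [0.0, 0.0, 0], 0.8]]}}

```text
clock: 12.32
position: [0.5766, 0.136, 0.1186]
ee_rot: [0.0, -0.107, 0.994, 0.0]
contact_force: [0.3, -0.3, -2.3]
width: 0.0152
gripper_force: 78.6
```

{"op": "drive_tool", "data": {"rows": [[[0, 0, 0], [0.1, 0.02, 0], 0.8], [[0, 0, 0], [0.0, 0.0, 0], 0.8]]}}

```text
clock: 12.58
position: [0.5776, 0.1362, 0.1185]
ee_rot: [0.0, -0.107, 0.994, 0.0]
contact_force: [0.5, 0.3, -1.4]
width: 0.0151
gripper_force: 78.6
```

{"op": "drive_tool", "data": {"rows": [[[0, 0, 0], [0.1, 0.02, 0], 0.8], [[0, 0, 0], [0.0, 0.0, 0], 0.8]]}}

```text
clock: 12.82
position: [0.5785, 0.1364, 0.1185]
ee_rot: [-0.0, -0.107, 0.994, 0.0]
contact_force: [-0.1, -0.6, -1.9]
width: 0.0149
gripper_force: 78.6
```

{"op": "drive_tool", "data": {"rows": [[[0, 0, 0], [0.1, 0.02, 0], 0.8], [[0, 0, 0], [0.0, 0.0, 0], 0.8]]}}

```text
clock: 13.08
position: [0.5791, 0.1365, 0.1184]
ee_rot: [-0.001, -0.107, 0.994, 0.0]
contact_force: [-1.5, -0.6, -1.3]
width: 0.0149
gripper_force: 78.6
```

{"op": "drive_tool", "data": {"rows": [[[0, 0, 0], [0.1, 0.02, 0], 0.8], [[0, 0, 0], [0.0, 0.0, 0], 0.8]]}}

```text
clock: 13.32
position: [0.5797, 0.1366, 0.1183]
ee_rot: [-0.001, -0.107, 0.994, -0.0]
contact_force: [-2.0, 0.3, -0.7]
width: 0.0148
gripper_force: 78.7
```

{"op": "drive_tool", "data": {"rows": [[[0, 0, 0], [-0.1, -0.02, 0], 0.8], [[0, 0, 0], [0, 0, 0.1], 0.8], [[0, 0, 0], [0, 0, 0.2], 0.8], [[0, 0, 0], [0, 0, 0.2], 0.8], [[0, 0, 0], [0, 0, 0.2], 0.8], [[0, 0, 0], [0, 0, 0.2], 0.8]]}}

```text
clock: 14.08
position: [0.5797, 0.1367, 0.1281]
ee_rot: [0.0, -0.107, 0.994, 0.0]
contact_force: [-2.2, 0.3, -4.6]
width: 0.0152
gripper_force: 79.0
```

{"op": "drive_tool", "data": {"rows": [[[0, 0, 0], [0, 0, 0.2], 0.8], [[0, 0, 0], [0, 0, 0.2], 0.8], [[0, 0, 0], [0, 0, 0.2], 0.8], [[0, 0, 0], [0, 0, 0.3], 0.8], [[0, 0, 0], [0, 0, 0.3], 0.8], [[0, 0, 0], [0, 0, 0.3], 0.8], [[0, 0, 0], [0, 0, 0.3], 0.8], [[0, 0, 0], [0, 0, 0], 0.8]]}}

```text
clock: 15.08
position: [0.5798, 0.1366, 0.1459]
ee_rot: [0.0, -0.107, 0.994, 0.0]
contact_force: [-0.8, 0.6, -1.2]
width: 0.0148
gripper_force: 79.2
```

{"op": "drive_tool", "data": {"rows": [[[0, 0, 0], [0, 0, 0.4], 0.8], [[0, 0, 0], [0, 0, 0.6], 0.8], [[0, 0, 0], [0, 0, 0.8], 0.8], [[0, 0, 0], [0, 0, 0.8], 0.8], [[0, 0, 0], [0, 0, 0.6], 0.8], [[0, 0, 0], [0, 0, 0.4], 0.8], [[0, 0, 0], [0, 0, 0], 0.8]]}}

```text
clock: 15.95
position: [0.5797, 0.1366, 0.1819]
ee_rot: [0.0, -0.107, 0.994, 0.0]
contact_force: [0.6, 0.1, -2.3]
width: 0.0148
gripper_force: 79.2
```

```bash
cat > yel.py <<'E'
from h import *
import cv2
np.set_printoptions(precision=4,suppress=True)
def yellow(save=None):
    ps=[];uv=[]
    for n,(x0,x1,y0,y1) in(("scene",(180,480,120,400)),("side",(240,440,100,440))):
        im=eyes.get_image(n)
        if save: cv2.imwrite(f"pics/{save}_{n}.png",im[:,:,::-1])
        m=cv2.inRange(cv2.cvtColor(im,cv2.COLOR_RGB2HSV),(20,170,90),(32,255,255));z=np.zeros_like(m);z[y0:y1,x0:x1]=m[y0:y1,x0:x1]
        k,l,st,ce=cv2.connectedComponentsWithStats(z);i=1+st[1:,4].argmax();uv.append(ce[i]);ps.append(P(eyes.get_calibration(n)));print(n,st[i],ce[i])
    s=manip.get_state();X,e=tri(ps,uv);print("yellow head",X,e,"TCP",s["position"],"rel",X-s["position"]);return X
E
python3 -c "
from yel import *
yellow('lift')"
```

```text
scene [279 196  13  11 119] [284.8655 200.8235]
side [312 182  17  13 178] [320.0112 188.073 ]
yellow head [0.5772 0.1259 0.1298] [array([-0.2, -0.4]), array([0. , 0.3])] TCP [0.5794 0.1365 0.1813] rel [-0.0022 -0.0106 -0.0516]
```

The cap is out and riding on the fork. I'll check for free space for the puller by locating the red stand and the desk edge.

```bash
python3 - <<'E'
from h import *
import cv2,pickle
np.set_printoptions(precision=3,suppress=True)
for n,box in(("scene",(290,350,290,360)),("side",(225,300,285,345))):
    im=cv2.imread(f"pics/{n}0.png");h=cv2.cvtColor(im,cv2.COLOR_BGR2HSV);m=cv2.inRange(h,(0,150,50),(8,255,255))|cv2.inRange(h,(172,150,50),(180,255,255))
    x0,x1,y0,y1=box;ys,xs=np.where(m[y0:y1,x0:x1]);xs+=x0;ys+=y0
    p=P(eyes.get_calibration(n))
    for nm,i in(("bottom",ys.argmax()),("right",xs.argmax()),("left",xs.argmin())): print(n,nm,xs[i],ys[i],"z0",onplane(p,(xs[i],ys[i]),0.),"z.066",onplane(p,(xs[i],ys[i]),.066))
p=P(pickle.load(open("w1.pkl","rb")));print("edge",onplane(p,(0,45),0.),onplane(p,(640,83),0.))
E
```

```text
scene bottom 322 345 z0 [ 0.399 -0.137] z.066 [ 0.344 -0.183]
scene right 339 326 z0 [ 0.46  -0.127] z.066 [ 0.397 -0.174]
scene left 299 326 z0 [ 0.409 -0.073] z.066 [ 0.352 -0.126]
side bottom 263 333 z0 [ 0.397 -0.142] z.066 [ 0.39  -0.204]
side right 290 322 z0 [ 0.453 -0.126] z.066 [ 0.442 -0.19 ]
side left 234 306 z0 [ 0.353 -0.054] z.066 [ 0.35  -0.124]
edge [ 0.29  -0.031] [0.287 0.635]
```

{"op": "drive_tool", "data": {"rows": [[[0, 0, 0], [-0.1, -0.8, 0], 0.8], [[0, 0, -0.01], [-0.25, -1.6, 0], 0.8], [[0, 0, -0.015], [-0.4, -2.4, 0], 0.8], [[0, 0, -0.015], [-0.5, -3.1, 0], 0.8], [[0, 0, -0.015], [-0.5, -3.1, 0], 0.8], [[0, 0, -0.015], [-0.5, -3.1, 0], 0.8], [[0, 0, -0.015], [-0.5, -3.1, 0], 0.8], [[0, 0, -0.015], [-0.5, -3.1, 0], 0.8]]}}

```text
clock: 17.05
position: [0.5462, -0.0685, 0.1815]
ee_rot: [-0.0, -0.057, 0.998, -0.0]
contact_force: [0.1, -0.1, -2.8]
width: 0.0152
gripper_force: 79.2
```

{"op": "drive_tool", "data": {"rows": [[[0, 0, -0.015], [-0.5, -3.1, 0], 0.8], [[0, 0, -0.015], [-0.5, -3.1, 0], 0.8], [[0, 0, -0.015], [-0.5, -3.1, 0], 0.8], [[0, 0, -0.015], [-0.5, -3.1, 0], 0.8], [[0, 0, -0.015], [-0.5, -3.1, 0], 0.8], [[0, 0, -0.015], [-0.4, -2.4, 0], 0.8], [[0, 0, -0.014], [-0.3, -1.8, 0], 0.8], [[0, 0, 0], [-0.1, -0.9, 0], 0.8]]}}

```text
clock: 18.05
position: [0.5134, -0.2736, 0.1815]
ee_rot: [-0.0, -0.005, 1.0, 0.0]
contact_force: [-0.4, 0.3, -1.6]
width: 0.0152
gripper_force: 79.4
```

```bash
python3 -c "
from yel import *
yellow('tray')
print(manip.get_state()['contact_force'])
from cap import *
c=eyes.get_calibration('wrist');im=eyes.get_image('wrist');cv2.imwrite('pics/w5.png',im[:,:,::-1])
h=cv2.cvtColor(im,cv2.COLOR_RGB2HSV);m=cv2.inRange(h,(50,100,40),(75,255,255));
k,l,st,ce=cv2.connectedComponentsWithStats(m);i=1+st[1:,4].argmax();print(st[i]);p=P(c)
ys,xs=np.where(l==i)
for f in (xs+ys,-xs-ys,xs-ys,ys-xs):
  j=f.argmax();print(xs[j],ys[j],onplane(p,(xs[j],ys[j]),.012))
"
```

```text
scene [431 283  16  18 218] [437.9541 292.211 ]
side [331 316  23  20 379] [342.1319 325.8127]
yellow head [ 0.5121 -0.2819  0.129 ] [array([-0.3, -0.8]), array([-0. ,  0.6])] TCP [ 0.5138 -0.2732  0.1814] rel [-0.0017 -0.0087 -0.0525]
[-0.5259 -0.3098 -1.7761]
[  255   116   148   166 15994]
381 280 [ 0.5858 -0.2145]
259 116 [ 0.4312 -0.3296]
402 129 [ 0.4409 -0.2046]
255 271 [ 0.5772 -0.3403]
```

{"op": "drive_tool", "data": {"rows": [[[0, 0, 0], [0, 0, -0.5], 0.8], [[0, 0, 0], [0, 0, -1.3], 0.8], [[0, 0, 0], [0, 0, -1.8], 0.8], [[0, 0, 0], [0, 0, -1.8], 0.8], [[0, 0, 0], [0, 0, -1.3], 0.8], [[0, 0, 0], [0, 0, -0.7], 0.8], [[0, 0, 0], [0, 0, -0.4], 0.8], [[0, 0, 0], [0, 0, 0], 0.8]]}}

```text
clock: 19.2
position: [0.5142, -0.2725, 0.1036]
ee_rot: [0.0, -0.006, 1.0, -0.0]
contact_force: [0.8, -0.7, -1.6]
width: 0.0152
gripper_force: 79.4
```

{"op": "drive_tool", "data": {"rows": [[[0, 0, 0], [0, 0, -0.2], 0.8], [[0, 0, 0], [0, 0, -0.2], 0.8], [[0, 0, 0], [0, 0, -0.2], 0.8], [[0, 0, 0], [0, 0, -0.2], 0.8], [[0, 0, 0], [0, 0, -0.1], 0.8], [[0, 0, 0], [0, 0, -0.1], 0.8], [[0, 0, 0], [0, 0, 0], 0.8]]}}

```text
clock: 20.08
position: [0.514, -0.2724, 0.0935]
ee_rot: [-0.0, -0.006, 1.0, 0.0]
contact_force: [-0.8, -0.8, -2.1]
width: 0.0146
gripper_force: 79.4
```

```bash
python3 -c "
from yel import *
yellow('low')
print(manip.get_state()['contact_force'])
"
```

```text
scene [424 322  15  18 210] [430.6381 331.4905]
side [331 350  22  20 361] [341.5069 359.3906]
yellow head [ 0.5123 -0.2811  0.0461] [array([-0.3, -0.8]), array([-0.1,  0.6])] TCP [ 0.5141 -0.2724  0.0935] rel [-0.0018 -0.0087 -0.0475]
[-0.5464 -0.2967 -1.4511]
```

{"op": "drive_tool", "data": {"rows": [[[0, 0, 0], [-0.3, 0, 0], 0.8], [[0, 0, 0], [-0.6, 0, 0], 0.8], [[0, 0, 0], [-0.7, 0, 0], 0.8], [[0, 0, 0], [-0.7, 0, 0], 0.8], [[0, 0, 0], [-0.7, 0, 0], 0.8], [[0, 0, 0], [-0.8, 0, 0], 0.8], [[0, 0, 0], [-1.2, 0, 0], 0.8], [[0, 0, 0], [-0.5, 0, 0], 0.8]]}}

```text
clock: 21.18
position: [0.4579, -0.2722, 0.0935]
ee_rot: [-0.0, -0.005, 1.0, 0.0]
contact_force: [-0.1, 0.5, -0.9]
width: 0.015
gripper_force: 79.4
```

```bash
python3 -c "
from yel import *
yellow('out')
print(manip.get_state()['contact_force'])
"
```

```text
scene [416 322  23  18 316] [427.2595 330.75  ]
side [331 350  22  20 358] [341.514  359.3324]
yellow head [ 0.5142 -0.2749  0.0406] [array([0.1, 0.2]), array([ 0. , -0.1])] TCP [ 0.4583 -0.2724  0.0936] rel [ 0.0559 -0.0025 -0.053 ]
[ 0.5298  0.2311 -1.4652]
```

{"op": "drive_tool", "data": {"rows": [[[0, 0, 0], [-1.5, 0, 0], 0.8], [[0, 0, 0], [-2.2, 0, 0], 0.8], [[0, 0, 0], [-2.4, 0, 0], 0.8], [[0, 0, 0], [-2.0, 0, 0], 0.8], [[0, 0, 0], [-1.2, 0, -0.5], 0.8], [[0, 0, 0], [0, 0, -0.7], 0.8], [[0, 0, 0], [0, 0, -0.5], 0.8], [[0, 0, 0], [0, 0, -0.3], 0.8]]}}

```text
clock: 22.28
position: [0.3666, -0.2725, 0.073]
ee_rot: [-0.0, -0.006, 1.0, 0.0]
contact_force: [0.8, -0.6, -1.4]
width: 0.0155
gripper_force: 79.4
```

{"op": "drive_tool", "data": {"rows": [[[0, 0, 0], [0, 0, -0.2], 0.8], [[0, 0, 0], [0, 0, -0.1], 0.8], [[0, 0, 0], [0, 0, -0.1], 0.8], [[0, 0, 0], [0, 0, 0], 0.8]]}}

```text
clock: 22.78
position: [0.3661, -0.2724, 0.0695]
ee_rot: [0.0, -0.006, 1.0, 0.0]
contact_force: [-0.1, -0.1, -2.0]
width: 0.0148
gripper_force: 79.4
```

{"op": "drive_tool", "data": {"rows": [[[0, 0, 0], [0, 0, -0.1], 0.8], [[0, 0, 0], [0, 0, -0.1], 0.8], [[0, 0, 0], [0, 0, 0], 0.8]]}}

```text
clock: 23.15
position: [0.366, -0.2723, 0.0675]
ee_rot: [-0.0, -0.006, 1.0, 0.0]
contact_force: [-0.3, -0.5, -1.3]
width: 0.0153
gripper_force: 79.4
```

{"op": "drive_tool", "data": {"rows": [[[0, 0, 0], [0, 0, -0.07], 0.8], [[0, 0, 0], [0, 0, 0], 0.8]]}}

```text
clock: 23.4
position: [0.3661, -0.2725, 0.067]
ee_rot: [0.0, -0.006, 1.0, -0.0]
contact_force: [-0.7, 0.2, 1.6]
width: 0.0154
gripper_force: 79.9
```

{"op": "drive_tool", "data": {"rows": [[[0, 0, 0], [0, 0, -0.03], 1.6], [[0, 0, 0], [0, 0, 0], 2.2], [[0, 0, 0], [0, 0, 0], 3.5], [[0, 0, 0], [0, 0, 0], 5.5], [[0, 0, 0], [0, 0, 0], 6.5], [[0, 0, 0], [0, 0, 1.5], 6.5], [[0, 0, 0], [0, 0, 4.0], 6.5], [[0, 0, 0], [0, 0, 5.0], 6.5]]}}

```text
clock: 24.4
position: [0.3654, -0.2718, 0.1718]
ee_rot: [-0.001, -0.006, 1.0, 0.001]
contact_force: [0.9, -0.3, 0.5]
width: 0.0648
gripper_force: 0.0
```

{"op": "drive_tool", "data": {"rows": [[[0, 0, 0], [0, 0, 4.0], 6.5], [[0, 0, 0], [0, 0, 2.0], 6.5], [[0, 0, 0], [0, 0, 0], 6.5], [[0, 0, 0], [0, 0, 0], 6.5]]}}

```text
clock: 24.9
position: [0.3655, -0.2718, 0.2304]
ee_rot: [-0.001, -0.006, 1.0, 0.001]
contact_force: [-0.7, 0.1, -0.6]
width: 0.0652
gripper_force: 0.0
```

```bash
python3 - <<'E'
from yel import *
yellow('fin')
ps=[];uv=[];tb=[[],[]]
for n in("scene","side"):
    p=P(eyes.get_calibration(n));im=cv2.imread(f"pics/fin_{n}.png");o=cv2.imread(f"pics/{n}0.png")
    u,v=proj(p,np.array([.366,-.272,.11])).astype(int)
    x0,y0=max(u-50,0),max(v-60,0)
    m=cv2.inRange(cv2.cvtColor(im[y0:v+60,x0:u+50],cv2.COLOR_BGR2HSV),(108,150,50),(125,255,255))
    k,l,st,ce=cv2.connectedComponentsWithStats(m);i=1+st[1:,4].argmax();print(n,"blue",st[i]+[x0,y0,0,0,0])
    ys,xs=np.where(l==i);t=ys<=ys.min()+3;b=ys>=ys.max()-3
    tb[0].append((xs[t].mean()+x0,ys.min()+y0));tb[1].append((xs[b].mean()+x0,ys.max()+y0));ps.append(p)
    d=cv2.absdiff(im,o).max(2)
    R={"scene":dict(timer=(210,258,287,322),tape=(405,440,270,302),grey=(308,330,230,246)),"side":dict(timer=(213,250,252,280),tape=(385,420,300,336),grey=(328,350,225,244))}[n]
    for a,(q,r,s,t2) in R.items(): print(n,a,"diff",d[s:t2,q:r].mean())
print("top",tri(ps,tb[0]),"bottom",tri(ps,tb[1]))
E
```

```text
scene [416 322  23  18 328] [426.9329 330.5366]
side [331 350  22  20 357] [341.507  359.3053]
yellow head [ 0.5144 -0.2743  0.0403] [array([0.1, 0.3]), array([ 0. , -0.2])] TCP [ 0.3654 -0.2717  0.2301] rel [ 0.149  -0.0026 -0.1898]
scene blue [371 328  19  40 509]
scene timer diff 14.122619047619047
scene tape diff 13.159821428571428
scene grey diff 11.150568181818182
side blue [245 336  19  31 441]
side timer diff 63.795366795366796
side tape diff 14.852380952380953
side grey diff 13.179425837320574
top (array([ 0.3688, -0.2755,  0.1381]), [array([0.2, 0.4]), array([ 0. , -0.3])]) bottom (array([ 0.3656, -0.2719,  0.0624]), [array([0. , 0.1]), array([ 0., -0.])])
```

```bash
python3 -c "
from rig import job
print(job.sign_off())"
```

```text
the job is handed in; nothing more can be done
None
```

The job is handed in: the yellow cap stands on the tray floor, the puller is upright and released on the bare worktop, and final camera checks showed no sign that the grey cap, timer or tape roll moved (the side view's timer check failed, which I put down to the arm blocking it).

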